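# Lower the propped lid of a dish imager shut on a finger

## Robot

A 6-joint arm with a two-finger parallel gripper is mounted at the origin on a cart in front of the work surface, level with it; the furniture and walls round the work are solid. World frame = base frame: x ahead of the robot, y to its left, z up, the work surface at z = 0. Lengths are in mm, angles in rad, forces in N, time in s.
With the tool pointing down it reaches from about 250 to 775 mm from the base axis. Payload 8.9 kg.
Tool frame: the origin (TCP) lies on the centre line of the jaws, within the pads' length; the fingertips stand 22 mm ahead of it and the grasp point (between the pads) lies 3 mm ahead of it; z points along the fingers, y is the line along which they close (so a half turn about z gives the same grasp; the last joint's range is limited). The gripper opens to 85 mm and grips with 20 to 120 N. Pads are 22 mm wide; open, the fingers measure 114 mm over their backs; the gripper's body (76 mm by 85 mm) begins 54 mm behind the grasp point. The pads swing forward as they close: fully open they stand 13 mm farther back than shut.
Start: joints at [-1.445, 0.291, -0.153, 1.127, 0, 1.431], TCP at [137.403, -506.699, 253.305] pointing down, gripper open.
Joint ranges: [-2.52, 2.52], [-0.91, 1.74], [-1.3, 1.37], [-1.96, 2.02], [-1.52, 1.47], [-3.14, 3.14]. Speed limits (rad/s): [2.22, 2.22, 2.79, 3.14, 3.14, 3.14].

## Interface

Orientations are given as a 3x3 rotation matrix whose columns are the frame's x, y, z axes.
In Python, from workcell import readout, camera, camera_info, env, look_for gives the robot as it stands. The module is installed in compiled form; this text tells all that it offers.
- The arm moves only by the tool pendant, called after "Call:" in YAML: its name, and indented under it one key for each argument. Schema: {"type":"object","properties":{"ticks":{"type":"array","items":{"type":"object","properties":{"aperture":{"type":"number"},"tx":{"type":"number"},"ty":{"type":"number"},"tz":{"type":"number"},"drx":{"type":"number"},"dry":{"type":"number"},"drz":{"type":"number"}},"additionalProperties":false,"required":["aperture"]},"minItems":1,"maxItems":8},"squeeze":{"type":"number"},"only":{"type":"string"},"quiet":{"type":"boolean"},"lines":{"type":"string"}},"required":["ticks"],"additionalProperties":false}. ticks is a list of rows, 1 to 8 of them, each an object with the fields aperture (the finger opening in mm), tx, ty, tz (the shift in mm), drx, dry, drz (a rotation vector in rad); a field left out counts as zero (the opening has to be given); each row is the pose to reach, as a shift and turn from the pose commanded when the call began, along the tool's axes at that moment; what a row does not reach only later rows make up. A row lasts 1/12 s, in which the tool goes at most 41.7 mm and 0.125 rad, less where a joint would pass 70% of its speed; a pose out of reach is approached as far as the arm can. The fingers move at their own pace and stop on an object; squeeze is the grip in N (left out, the last holds). Time passes only in rows, so rows that do not move let the fingers close. The tool returns the time, the measured TCP pose, the force, the opening and the grip force at its end. only (a regular expression) keeps the lines of the reply that match it, lines (a string "A,B") keeps lines A to B, and quiet returns only ok. Input that does not fit is refused with a message, and nothing moves.
- readout.get_obs(): the state, without advancing time (a new reading comes with each control period).
- camera(name): name is "scene" or "side" or "wrist"; returns (picture, depth): 480x640x3 uint8, blue, green, red; 480x640 float32, mm along the optical axis (not along the pixel's ray), 0 where there is no reading.
- camera_info(name): a dict with "vfov" (degrees; the focal length in pixels is half the picture's height over the tangent of half this angle, whatever the lens; pixels are square), "cx", "cy" (the principal point, pixels), "view" (4x4, takes a point from world to camera coordinates). Camera axes: x right, y down, z forward; pixel columns grow to the right and rows downward; lengths in mm; the calibration is good to about 2 mm. A picture is of the moment at which its call begins: read the wrist's pose just before it. camera_info takes no time and is no camera call; for the wrist camera it gives the pose at the moment of the call.
- env.close_job(): hands the job in; it is judged then, once.
Trained networks look in the newest picture that a camera, given by its name, has taken for a name from the list of things; names that differ only in an ending like _2 or _b are one class to them, and where a whole thing is asked for, a point or a joint stands for the part that bears it (a point fixed in the world has none). Each returns a list of dicts, best first, with "score" (0 to 1); they miss things now and then, are a little off and sometimes report something else, mostly with a low value. They report only what shows in the picture. A call takes as long as a camera call.
- look_for(camera, target): "xy" ([column, row] as shares, 0 to 1, of the picture: columns of its width, rows of its height, amid what is visible of it).
The state is a dict: "time": time; "q": joint angles; "qvel": joint speeds; "joint_torque": joint torques, N m; "tool_pos": TCP position; "ee_rot": TCP orientation; "contact_force": force on the tool from outside, world axes, zero at the start; "torque": the same for the moment, N m; "finger_gap": finger opening in mm; "gripper_force": force on a finger pad.
Only numpy, scipy, OpenCV 4.12 (cv2) and the standard library are available. Lean on these libraries where they do the work, as an engineer would, in place of code of your own. Each camera call takes 0.05 s, during which the arm holds its last target. There are 200 camera calls.

## Task

The heavy lid of the dish imager stands propped open on the steel stay at its side. Without gripping or picking up anything, push the lid a little further back with your finger until the stay lets go and folds down, take the lid's weight on the back of the finger under its front lip as it falls forward, and lower it under control until it is fully shut, without letting it slam. Leave the dish inside and the things standing around where they are, and finish with the hand clear.

Things in the scene. Friction and masses are not known exactly. Their poses are not given: they have to be found in the camera images.
- imager: the dish imager, a white box 170 (x) x 200 (y) x 88 mm high, fixed to the worktop, open on top, with a grey hinged lid; dark keys and window on its front. Origin: centre of its underside, on the worktop. x axis: level from its front (the lip side, roughly facing the robot) to the hinge side at the back; y to its left side, where the stay is; z up
- imager_lid (a joint): opening angle of the lid in rad: 0 = fully shut, 1.5 = stop, nearly upright; at the start it rests on the stay at about 0.95. It weighs 0.35 to 0.7 kg, turns almost freely and falls shut from any angle once the stay is gone; 1 to 4 N at the lip hold it. Grey plate 165 x 200 x 20 mm
- hinge (a point): middle of the lid's hinge axis, which runs along the imager's y through x = +75, z = +89 mm in the imager's frame. The lid's underside carries a lamp disc, a lens and a dark skirt 8 mm deep that begins 61 mm behind the lip's front edge
- lip (a point): middle of the lower front edge of the lip, a tongue at the middle of the lid's front: 50 mm wide (y), 8 mm thick, 34 mm beyond the lid's plate and, shut, 41 mm beyond the box's front, with only the worktop below. 201 mm from the hinge axis; 90 mm above the worktop when shut, about 250 mm at the start. Its axes turn with the lid: x along the underside to the hinge, z out of the top
- imager_stay (a joint): angle of the stay in rad: about 0 = upright, its cup under a pin on the lid's left side; 1.5 = folded forward and down along the box's left side. A light spring folds it by itself, in under a second, once the lid has been pushed open to about 1.1 rad (1.3 is harmless). Flat steel strip 120 x 11 mm, pivoted at x = +31, y = +110, z = +55 mm in the imager's frame
- nest (a point): middle of the chamber floor of the imager, where the dish stands between three short steel pins, 32 mm above the worktop
- dish: petri dish 67 mm across, 14 mm high, standing on the nest inside the imager; origin: centre of its underside. It is to be left alone
- marker: marker pen 135 mm long, 17 mm thick, lying loose; bystander
- tweezers: steel forceps 125 mm long, lying loose; bystander
- slide_carton: white card box of slides, 30 x 82 x 26 mm; bystander
- spare_dish: petri dish 59 mm across, 14 mm high, on the worktop; bystander
- tissue: light blue booklet 76 x 105 x 12 mm; bystander
- timer: white bench timer 66 x 66 x 20 mm; bystander

How it is judged (in metres and radians):
On the way, in this order (a step that is already met when the one before it is completed fails the run):
1. the lid has been pushed back and the stay has folded down, with the lid still held up (value of joint imager_stay above 1.2 rad and value of joint imager_lid above 0.6 rad), for 0.1 s.
2. the lid is on its way down, carried by the finger, not falling (value of joint imager_lid between 0.1 and 0.5 rad and velocity of joint imager_lid above -1 rad/s and contact force between the fingers and imager above 0.3 N), for 0.2 s.
At the end, for the whole second after the job is handed in: the lid is fully shut (within 0.03 rad, 6 mm at the lip) and still, the stay is folded, the dish stands on its nest (within 8 mm) (value of joint imager_lid below 0.03 rad and velocity of joint imager_lid above -0.05 rad/s and value of joint imager_stay above 1.2 rad and horizontal distance between dish and nest below 0.008 m); the robot touches nothing.
It fails at once if the lid slams: it comes down through its last 0.12 rad (24 mm at the lip) faster than 1.2 rad/s (0.24 m/s at the lip) (value of joint imager_lid below 0.12 rad and velocity of joint imager_lid below -1.2 rad/s).
It fails at once if the lid or box is gripped or forced: the fingers press on it with more than 18 N (contact force between the fingers and imager above 18 N).
It fails at once if the dish in the imager is touched or displaced by more than 8 mm (contact force between the fingers and dish above 0.2 N or horizontal distance between dish and nest above 0.008 m).
It fails at once if a thing standing around is moved by more than 20 mm (distance of any of marker, tweezers, slide_carton, spare_dish, tissue, timer from where it was at the start of the episode above 0.02 m).
It also fails if it takes over 42 s, if anything falls off the work surface, if the arm or the gripper's body presses on something with over 40 N, if the wrist force passes 120 N, or if a joint passes its speed limit or range.

## Working session

There is one attempt and no reset: what is moved stays moved. The work goes in short steps, Python scripts to look and compute and a tool call to move; the robot and the scene stay as the last step left them, time stands still between calls to the robot, and variables do not carry over. Pictures are saved under pics/ and viewed, at most 10 in all, crops included, and the job is handed in when it is done.

```bash
mkdir -p pics
```

Create h.py:
```python
import numpy as np, cv2
from workcell import readout, camera, camera_info, env, look_for
def cloud(name):
    im,d=camera(name); i=camera_info(name)
    f=240/np.tan(np.radians(i["vfov"])/2)
    v,u=np.mgrid[0:480,0:640]
    P=np.stack([(u-i["cx"])/f*d,(v-i["cy"])/f*d,d],-1)
    V=np.array(i["view"]); W=(P-V[:3,3])@V[:3,:3]
    W[d==0]=np.nan
    return im,W
```

Run:
```python
from h import *
o=readout.get_obs(); print(o["time"],o["tool_pos"],np.round(o["ee_rot"],3).tolist())
ims=[]
for n in("scene","side"):
    im,W=cloud(n); np.save(n+".npy",W); cv2.imwrite(f"pics/{n}.png",im)
    for t in["imager","lip","imager_lid","imager_stay","hinge","nest","dish","marker","tweezers","slide_carton","spare_dish","tissue","timer"]:
        try:r=look_for(n,t)
        except Exception as e: print(n,t,e);continue
        for k in r[:1]:
            u,v=int(k["xy"][0]*640),int(k["xy"][1]*480)
            print(n,t,round(k["score"],2),u,v,np.round(np.nanmedian(W[v-2:v+3,u-2:u+3].reshape(-1,3),axis=0)))
print(readout.get_obs()["time"])
```

```text
0.0 [ 137.34257971 -506.3066609   252.73763093] [[0.965, 0.262, -0.0], [0.262, -0.965, 0.001], [0.0, -0.001, -1.0]]
scene imager 0.57 194 313 [603. 415.  33.]
scene lip 0.66 177 278 [528. 477. 221.]
scene imager_lid 0.65 177 278 [528. 477. 221.]
scene imager_stay 0.78 167 340 [516. 525. 109.]
scene hinge 0.68 193 310 [613. 412.  33.]
scene nest 0.76 193 314 [602. 419.  33.]
scene dish 0.63 205 323 [562. 417.  36.]
scene marker 0.74 379 258 [455. -34.  13.]
scene tweezers 0.43 266 336 [471. 332.   1.]
scene slide_carton 0.67 356 281 [432.  84.  26.]
scene tissue 0.9 409 235 [ 459. -171.   11.]
scene timer 0.72 441 217 [ 440. -295.   19.]
side imager 0.78 289 189 [578. 481.  82.]
side lip 0.57 294 164 [577. 416. 181.]
side imager_lid 0.64 296 164 [582. 407. 183.]
side imager_stay 0.65 270 175 [552. 654.  75.]
side hinge 0.68 293 190 [588. 472.  81.]
side nest 0.6 292 187 [588. 480.  88.]
side dish 0.56 296 295 [457. -45.  13.]
side marker 0.62 299 294 [467. -37.   9.]
side tweezers 0.66 274 234 [488. 316.   4.]
side slide_carton 0.95 281 270 [448.  56.  26.]
side spare_dish 0.54 270 256 [447. 181.   4.]
side tissue 0.64 316 333 [ 458. -197.   11.]
side timer 0.83 322 373 [ 430. -321.   18.]
1.4
```

View pics/scene.png

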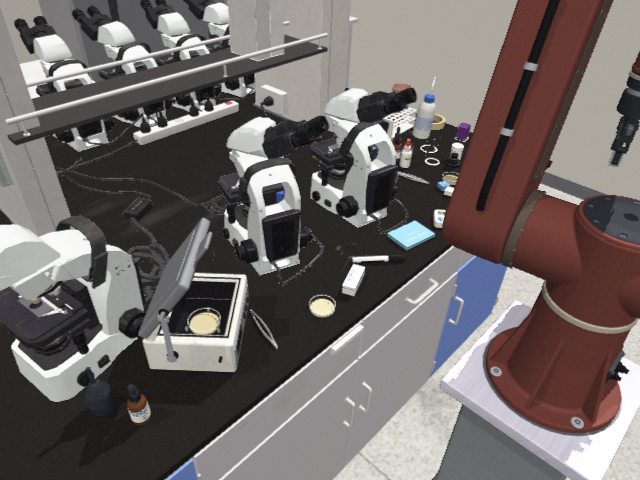

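View pics/side.png

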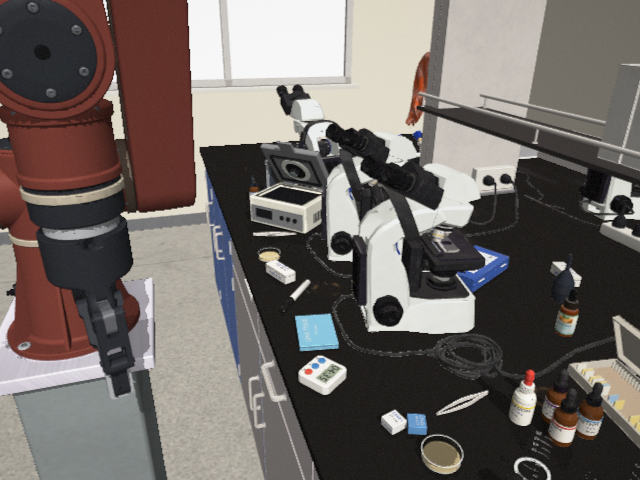

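The scene shows the imager at about (195,320), with the lid leaning up to (200,225), the stay at (167,340) and the tweezers at (263,330). In the side view, its front keys are at (275,215). Next I fit the box and lid poses.

Run:
```python
import numpy as np, cv2
S=np.load("scene.npy");D=np.load("side.npy")
for n,W in(("scene",S),("side",D)):
    m=(W[...,0]>400)&(W[...,0]<720)&(W[...,1]>280)&(W[...,1]<600)
    r=m&(W[...,2]>84)&(W[...,2]<91)
    p=W[r][:,:2].astype(np.float32)
    print(n,len(p),cv2.minAreaRect(p),cv2.boxPoints(cv2.minAreaRect(p)).round().tolist())
    v,u=np.where(r);print(u.min(),u.max(),v.min(),v.max())
# lid top patch scene / underside side view
for n,W,(u0,u1,v0,v1) in(("scene",S,(165,195,255,290)),("side",D,(272,320,150,172))):
    p=W[v0:v1,u0:u1].reshape(-1,3);p=p[~np.isnan(p[:,0])]
    for _ in range(6):
        c=np.median(p,0);n_=np.linalg.svd(p-p.mean(0),full_matrices=False)[2][2];c=p.mean(0)
        e=np.abs((p-c)@n_);p=p[e<=max(np.percentile(e,85),3)]
    print(n,c.round(),n_.round(3),len(p))
# highest points in the region
m=(S[...,0]>380)&(S[...,0]<700)&(S[...,1]>280)&(S[...,1]<600)
v,u=np.where(m&(S[...,2]>235));k=(u<225)&(u>140)
for i in np.argsort(-S[v[k],u[k],2])[:400:25]: print(u[k][i],v[k][i],S[v[k][i],u[k][i]].round())
im=cv2.imread("pics/scene.png")[200:390,110:290];im2=cv2.imread("pics/side.png")[130:250,220:360]
cv2.imwrite("pics/c1.png",np.hstack([cv2.resize(im,(426,450)),cv2.resize(im2,(374,450))]))
```

```text
scene 2101 ((603.2953491210938, 463.7276306152344), (277.7766418457031, 213.73397827148438), 42.6319465637207) [[429.0, 448.0], [573.0, 291.0], [778.0, 479.0], [633.0, 636.0]]
91 246 273 349
side 591 ((562.8772583007812, 423.7003479003906), (174.37693786621094, 215.53494262695312), 43.60816955566406) [[425.0, 442.0], [574.0, 286.0], [700.0, 406.0], [552.0, 562.0]]
250 321 182 208
scene [565. 456. 202.] [-0.584 -0.534 -0.612] 571
side [578. 404. 198.] [0.6   0.567 0.564] 553
205 246 [526. 414. 257.]
208 241 [537. 400. 255.]
207 243 [535. 404. 254.]
209 244 [532. 402. 252.]
207 234 [562. 384. 249.]
201 249 [538. 416. 245.]
199 254 [534. 423. 240.]
198 255 [537. 424. 236.]
```

View pics/c1.png

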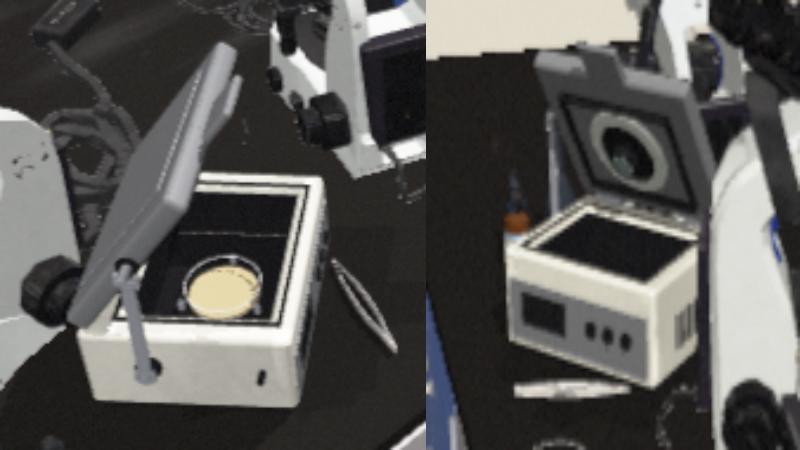

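The crop shows the lip tongue centred at the lid's top edge, the stay on the left side and the front keys facing the robot side. That makes the yaw about 43°. I'll refine the centre from the box faces and lid, then build a planner that prints moves in tool axes.

Add to h.py:
```python
from scipy.spatial.transform import Rotation as R
import json
def load(): return json.load(open("pose.json"))
def target(theta,phi,off=0.,b=14.5,axial=0.,dy=0.):
    """TCP pose: lip edge at lid angle theta touches finger back (tool +y, offset b) at axial; phi pitch below level; off = gap normal to the back"""
    c=load(); ya=c["yaw"]; u=np.array([np.cos(ya),np.sin(ya),0]); l=np.array([-u[1],u[0],0]); Z=np.array([0,0,1.])
    lip=np.array([c["x"],c["y"],89])+u*(75-201*np.cos(theta))+Z*(201*np.sin(theta)+1*np.cos(theta))+l*dy
    z=u*np.cos(phi)-Z*np.sin(phi); y=u*np.sin(phi)+Z*np.cos(phi); x=np.cross(y,z)
    return lip-y*(b+off)-z*axial, np.stack([x,y,z],1)
def rel(p,M,p0,M0):
    d=M0.T@(np.array(p)-p0); r=R.from_matrix(M0.T@M).as_rotvec(); return np.r_[d.round(1),r.round(3)]
```

Run:
```python
from h import *
S=np.load("scene.npy");D=np.load("side.npy")
ya=np.radians(43.3);c=np.array([563,424.]);u=np.array([np.cos(ya),np.sin(ya)]);l=np.array([-u[1],u[0]])
for n,W in(("scene",S),("side",D)):
    q=(W[...,:2]-c);X=q@u;Y=q@l;Zz=W[...,2]
    for nm,A,B,a0,bmax in(("front",X,Y,-85,85),("left",Y,X,100,70),("right",Y,X,-100,70)):
        m=(abs(A-a0)<12)&(abs(B)<bmax)&(Zz>20)&(Zz<75)
        if m.sum()>30:
            k=np.polyfit(B[m],A[m],1); print(n,nm,m.sum(),"median",np.median(A[m]).round(1),"slope deg",np.degrees(k[0]).round(2))
    m=(Zz>150)&(X<40)&(X>-60)&(abs(Y)<120)
    print(n,"lid Y range",np.percentile(Y[m],[1,5,95,99]).round(1))
    m=(Zz>225)&(abs(Y)<120)&(X<20)&(X>-60)
    for i in range(0,1):print(n,"top Z pct",np.percentile(Zz[m],[50,90,99]).round(1), "Y of top", np.percentile(Y[m&(Zz>240)],[2,50,98]).round(1))
```

```text
scene front 365 median -83.3 slope deg 1.01
scene left 1327 median 94.5 slope deg -0.08
scene lid Y range [-98.  -80.7  95.8 107. ]
scene top Z pct [232.1 249.5 255.5] Y of top [-26.7   2.1  20.7]
side front 814 median -84.8 slope deg 0.79
side right 236 median -105.1 slope deg -0.66
side lid Y range [-107.1 -104.5   82.2  100.6]
side top Z pct [232.2 250.2 255.5] Y of top [-30.5  -6.7  16.2]
```

Call:
pendant:
  ticks:
    - {"aperture": 0,"tz": -60}
    - {"aperture": 0,"tz": -80}
  squeeze: 20

```text
time: 1.57
tool_pos: [137.2, -505.1, 332.9]
ee_rot: [[0.965, 0.262, -0.001], [0.262, -0.965, 0.005], [0.001, -0.005, -1.0]]
contact_force: [0.1, -1.8, -0.1]
finger_gap: 64.1
gripper_force: 0.0
```

```bash
echo '{"x":567.3,"y":420.8,"yaw":0.747}' > pose.json
```

Run:
```python
from h import *
o=readout.get_obs();p0=np.array(o["tool_pos"]);M0=np.array(o["ee_rot"])
p,M=target(0.95,1.15,off=60); print("pre",p,rel(p,M,p0,M0))
Md=target(.95,np.pi/2)[1]
pm=p-np.array([60,60,-60])
print("via down",pm,rel(pm,Md,p0,M0)); print("half",rel([360,-60,333],R.from_rotvec([0,0,1.03]).as_matrix()@M0,p0,M0))
for t in(.95,1.15,0.):print(t,target(t,1.15)[0],target(t,.6)[0])
```

```text
pre [486.64892092 346.1164197  222.64588521] [ 5.600e+02 -7.296e+02  1.140e+02 -2.630e-01  4.260e-01 -2.019e+00]
via down [426.64892092 286.1164197  282.64588521] [ 4.864e+02 -6.877e+02  5.380e+01 -2.000e-03 -5.000e-03 -2.053e+00]
half [ 3.315e+02 -3.713e+02  1.800e+00  1.000e-03 -5.000e-03 -1.030e+00]
0.95 [526.83228488 383.32655406 247.15513166] [530.53598123 386.75620816 241.11083314]
1.15 [552.37514941 406.97946232 266.95097154] [556.07884576 410.40911641 260.90667302]
0.0 [465.1389787  326.19803157  84.07693211] [468.84267505 329.62768566  78.03263358]
```

Call:
pendant:
  ticks:
    - {"aperture": 0,"tx": 330,"ty": -370,"drz": -1}
    - {"aperture": 0,"tx": 330,"ty": -370,"drz": -1}
    - {"aperture": 0,"tx": 330,"ty": -370,"drz": -1}
    - {"aperture": 0,"tx": 330,"ty": -370,"drz": -1}
    - {"aperture": 0,"tx": 330,"ty": -370,"drz": -1}
    - {"aperture": 0,"tx": 330,"ty": -370,"drz": -1}
    - {"aperture": 0,"tx": 330,"ty": -370,"drz": -1}
    - {"aperture": 0,"tx": 330,"ty": -370,"drz": -1}

```text
time: 2.23
tool_pos: [286.7, -206.7, 333.5]
ee_rot: [[0.296, 0.955, 0.001], [0.955, -0.296, -0.001], [-0.0, 0.001, -1.0]]
contact_force: [1.6, -0.7, 0.2]
finger_gap: 0.3
gripper_force: 0.0
```

Create s.py:
```python
from h import *
import sys
o=readout.get_obs();p0=np.array(o["tool_pos"]);M0=np.array(o["ee_rot"])
th,ph,off=map(float,sys.argv[1:4]); ax=float(sys.argv[4]) if len(sys.argv)>4 else 0
p,M=target(th,ph,off,axial=ax); print(o["time"],"F",np.round(o["contact_force"],1),rel(p,M,p0,M0))
```

```bash
python3 s.py .95 1.15 60
```

```text
2.2333 F [ 1.6 -0.7  0.2] [ 5.873e+02  2.720e+01  1.107e+02 -3.810e-01  2.210e-01 -1.031e+00]
```

Call:
pendant:
  ticks:
    - {"aperture": 0,"tx": 320,"ty": 10,"tz": 20,"drz": -1.03}
    - {"aperture": 0,"tx": 320,"ty": 10,"tz": 20,"drz": -1.03}
    - {"aperture": 0,"tx": 320,"ty": 10,"tz": 20,"drz": -1.03}
    - {"aperture": 0,"tx": 320,"ty": 10,"tz": 20,"drz": -1.03}
    - {"aperture": 0,"tx": 320,"ty": 10,"tz": 20,"drz": -1.03}
    - {"aperture": 0,"tx": 320,"ty": 10,"tz": 20,"drz": -1.03}
    - {"aperture": 0,"tx": 320,"ty": 10,"tz": 20,"drz": -1.03}
    - {"aperture": 0,"tx": 320,"ty": 10,"tz": 20,"drz": -1.03}

```text
time: 2.9
tool_pos: [392.7, 96.8, 313.3]
ee_rot: [[-0.646, 0.764, 0.001], [0.764, 0.646, 0.001], [-0.0, 0.001, -1.0]]
contact_force: [0.7, -1.1, -0.5]
finger_gap: 0.1
gripper_force: 0.0
```

```bash
python3 s.py .95 1.15 60
```

```text
2.9 F [ 0.7 -1.1 -0.5] [ 1.298e+02  2.326e+02  9.090e+01 -4.200e-01  1.000e-02 -4.500e-02]
```

Call:
pendant:
  ticks:
    - {"aperture": 0,"tx": 130,"ty": 100,"tz": 60,"drx": -0.42,"dry": 0.01,"drz": -0.045}
    - {"aperture": 0,"tx": 130,"ty": 100,"tz": 60,"drx": -0.42,"dry": 0.01,"drz": -0.045}
    - {"aperture": 0,"tx": 130,"ty": 100,"tz": 60,"drx": -0.42,"dry": 0.01,"drz": -0.045}
    - {"aperture": 0,"tx": 130,"ty": 100,"tz": 60,"drx": -0.42,"dry": 0.01,"drz": -0.045}
    - {"aperture": 0,"tx": 130,"ty": 220,"tz": 91,"drx": -0.42,"dry": 0.01,"drz": -0.045}
    - {"aperture": 0,"tx": 130,"ty": 220,"tz": 91,"drx": -0.42,"dry": 0.01,"drz": -0.045}
    - {"aperture": 0,"tx": 130,"ty": 232,"tz": 91,"drx": -0.42,"dry": 0.01,"drz": -0.045}
    - {"aperture": 0,"tx": 130,"ty": 232,"tz": 91,"drx": -0.42,"dry": 0.01,"drz": -0.045}

```text
time: 3.57
tool_pos: [490.1, 344.8, 221.4]
ee_rot: [[-0.675, 0.673, 0.302], [0.738, 0.616, 0.276], [0.0, 0.409, -0.912]]
contact_force: [-0.5, -0.4, -0.1]
finger_gap: 0.2
gripper_force: 0.0
```

```bash
python3 s.py .95 1.15 0
```

Run:
```python
from h import *
for n in("scene","side"):
    im,W=cloud(n);np.save(n+"2.npy",W);cv2.imwrite(f"pics/{n}2.png",im)
a=cv2.imread("pics/scene2.png")[180:400,100:300];b=cv2.imread("pics/side2.png")[110:260,210:360]
cv2.imwrite("pics/c2.png",np.hstack([cv2.resize(a,(400,440)),cv2.resize(b,(400,440))]))
```

```text
3.5667 F [-0.5 -0.4 -0.1] [ 3.6e+00  5.9e+01 -1.8e+00  1.0e-03  2.0e-03 -6.0e-03]
```

View pics/c2.png

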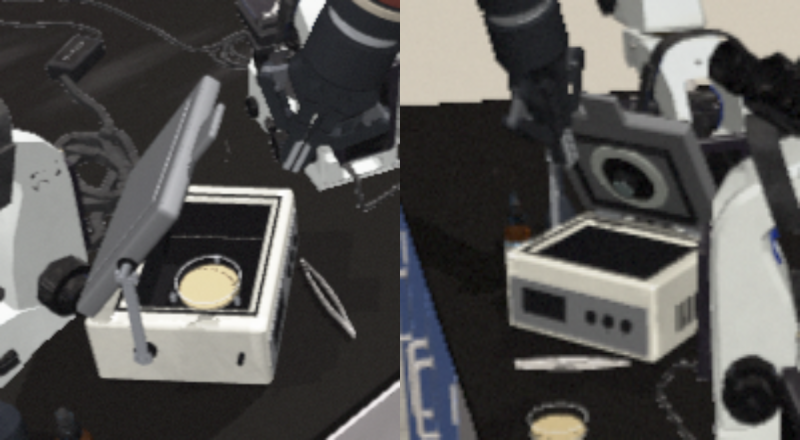

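The crop shows the closed finger in front of the lip, at about (305,140) in the left half. The lid is still on the stay and the dish is undisturbed, so I'll advance until it touches.

Call:
pendant:
  ticks:
    - {"aperture": 0,"tx": 2,"ty": 20,"tz": -1}
    - {"aperture": 0,"tx": 2,"ty": 35,"tz": -2}
    - {"aperture": 0,"tx": 3,"ty": 42,"tz": -2}
    - {"aperture": 0,"tx": 3,"ty": 46,"tz": -2}
    - {"aperture": 0,"tx": 3,"ty": 46,"tz": -2}

```text
time: 4.08
tool_pos: [515.9, 371.8, 243.2]
ee_rot: [[-0.674, 0.674, 0.301], [0.739, 0.615, 0.275], [0.0, 0.408, -0.913]]
contact_force: [0.4, -0.2, -0.5]
finger_gap: -0.3
gripper_force: 0.0
```

```bash
python3 s.py .95 1.15 0
```

```text
4.0833 F [ 0.4 -0.2 -0.5] [ 1.20e+00  1.61e+01  2.80e+00 -0.00e+00  3.00e-03 -7.00e-03]
```

Call:
pendant:
  ticks:
    - {"aperture": 0,"ty": 4}
    - {"aperture": 0,"ty": 8}
    - {"aperture": 0,"ty": 12}
    - {"aperture": 0,"ty": 12}

```text
time: 4.42
tool_pos: [524.6, 379.5, 248.3]
ee_rot: [[-0.674, 0.674, 0.302], [0.739, 0.615, 0.276], [0.0, 0.409, -0.913]]
contact_force: [-0.5, 0.9, 0.9]
finger_gap: -0.1
gripper_force: 0.0
```

```bash
python3 s.py .95 1.15 0
```

```text
4.4167 F [-0.5  0.9  0.9] [ 1.3e+00  3.4e+00  2.7e+00  0.0e+00  3.0e-03 -7.0e-03]
```

Call:
pendant:
  ticks:
    - {"aperture": 0,"ty": 3,"tz": 2}
    - {"aperture": 0,"ty": 6,"tz": 2}
    - {"aperture": 0,"ty": 9,"tz": 2}
    - {"aperture": 0,"ty": 12,"tz": 2}
    - {"aperture": 0,"ty": 15,"tz": 2}

```text
time: 4.83
tool_pos: [534.9, 389.2, 252.1]
ee_rot: [[-0.674, 0.675, 0.301], [0.739, 0.615, 0.275], [0.0, 0.408, -0.913]]
contact_force: [-1.7, -0.8, -0.1]
finger_gap: 0.3
gripper_force: 0.6
```

```bash
python3 s.py 1 1.15 0
```

```text
4.8333 F [-1.7 -0.8 -0.1] [ 1.2e+00 -1.1e+00 -1.3e+00 -1.0e-03  3.0e-03 -7.0e-03]
```

Call:
pendant:
  ticks:
    - {"aperture": 0,"ty": 4,"tz": -1}
    - {"aperture": 0,"ty": 9,"tz": -1}
    - {"aperture": 0,"ty": 14,"tz": -2}
    - {"aperture": 0,"ty": 19,"tz": -2}
    - {"aperture": 0,"ty": 24,"tz": -3}
    - {"aperture": 0,"ty": 28,"tz": -4}
    - {"aperture": 0,"ty": 31,"tz": -5}
    - {"aperture": 0,"ty": 31,"tz": -5}

```text
time: 5.5
tool_pos: [554.8, 407.2, 269.9]
ee_rot: [[-0.674, 0.674, 0.302], [0.739, 0.615, 0.276], [0.0, 0.409, -0.913]]
contact_force: [-0.6, -0.4, -0.1]
finger_gap: 0.1
gripper_force: 0.2
```

```bash
python3 s.py 1.15 1.15 0
```

Create v.py:
```python
from h import *
import sys
n=sys.argv[1]
for c in("scene","side"):
    im,W=cloud(c);np.save(c+"3.npy",W);cv2.imwrite(f"pics/{c}3.png",im)
a=cv2.imread("pics/scene3.png")[180:400,100:300];b=cv2.imread("pics/side3.png")[110:260,210:360]
cv2.imwrite(f"pics/{n}.png",np.hstack([cv2.resize(a,(400,440)),cv2.resize(b,(400,440))]))
```

```bash
python3 v.py c3
```

```text
5.5 F [-0.6 -0.4 -0.1] [ 1.5   -3.     1.9    0.     0.003 -0.007]
```

View pics/c3.png

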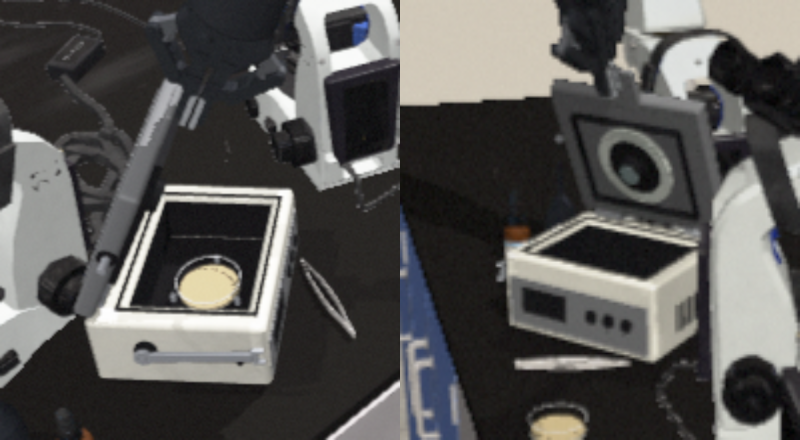

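The stay is folded along the box's left side, from (150,352) to (262,357), and the lip rests on the finger at about 1.16 rad. Next I compute the lowering arc.

Create plan.py:
```python
from h import *
import sys
ph=lambda t:0.6+0.55*min(t,1.15)/1.15
def plan(ths,n=8):
    for k in range(0,len(ths)-1,n):
        p0,M0=target(ths[k],ph(ths[k]))
        print("from",round(ths[k],3))
        for t in ths[k+1:k+1+n]: print(rel(*target(t,ph(t)),p0,M0).tolist())
if __name__=="__main__":
    plan(np.r_[1.165,1.155,1.14,1.115,1.085:0.0:-.032].tolist() if 0 else [1.165,1.155,1.14,1.12]+np.arange(1.09,.14,-.03).tolist())
```

```bash
python3 plan.py
```

```text
from 1.165
[0.0, -2.0, -0.0, 0.0, 0.0, 0.0]
[-0.0, -5.0, 0.0, -0.005, -0.0, 0.0]
[0.0, -9.0, 0.2, -0.014, 0.0, 0.0]
[-0.0, -15.0, 0.7, -0.029, -0.0, -0.0]
[-0.0, -21.0, 1.3, -0.043, -0.0, 0.0]
[0.0, -27.0, 2.1, -0.057, -0.0, 0.0]
[0.0, -33.0, 3.1, -0.072, -0.0, 0.0]
[0.0, -38.9, 4.3, -0.086, -0.0, 0.0]
from 0.97
[-0.0, -6.0, 0.8, -0.014, 0.0, -0.0]
[-0.0, -11.9, 1.9, -0.029, 0.0, -0.0]
[0.0, -17.9, 3.1, -0.043, 0.0, -0.0]
[-0.0, -23.8, 4.4, -0.057, 0.0, 0.0]
[-0.0, -29.6, 6.0, -0.072, 0.0, -0.0]
[0.0, -35.4, 7.7, -0.086, 0.0, -0.0]
[0.0, -41.2, 9.6, -0.1, 0.0, -0.0]
[-0.0, -46.8, 11.7, -0.115, 0.0, -0.0]
from 0.73
[0.0, -5.9, 1.6, -0.014, -0.0, 0.0]
[0.0, -11.7, 3.4, -0.029, -0.0, 0.0]
[0.0, -17.4, 5.3, -0.043, -0.0, 0.0]
[0.0, -23.1, 7.4, -0.057, -0.0, 0.0]
[0.0, -28.7, 9.7, -0.072, -0.0, 0.0]
[0.0, -34.3, 12.2, -0.086, 0.0, -0.0]
[0.0, -39.8, 14.8, -0.1, -0.0, -0.0]
[0.0, -45.2, 17.6, -0.115, -0.0, -0.0]
from 0.49
[-0.0, -5.6, 2.3, -0.014, -0.0, 0.0]
[0.0, -11.2, 4.8, -0.029, 0.0, 0.0]
[-0.0, -16.7, 7.5, -0.043, 0.0, 0.0]
[0.0, -22.1, 10.3, -0.057, -0.0, 0.0]
[0.0, -27.4, 13.3, -0.072, -0.0, 0.0]
[0.0, -32.7, 16.4, -0.086, -0.0, 0.0]
[-0.0, -37.8, 19.7, -0.1, -0.0, 0.0]
[0.0, -42.9, 23.1, -0.115, 0.0, 0.0]
from 0.25
[-0.0, -5.3, 3.0, -0.014, -0.0, 0.0]
[-0.0, -10.6, 6.2, -0.029, -0.0, 0.0]
[-0.0, -15.7, 9.5, -0.043, -0.0, 0.0]
```

Call:
pendant:
  ticks:
    - {"aperture": 0,"ty": -2}
    - {"aperture": 0,"ty": -5,"drx": -0.005}
    - {"aperture": 0,"ty": -9,"drx": -0.014}
    - {"aperture": 0,"ty": -15,"tz": 0.5,"drx": -0.029}
    - {"aperture": 0,"ty": -21,"tz": 1,"drx": -0.043}
    - {"aperture": 0,"ty": -27,"tz": 2,"drx": -0.057}
    - {"aperture": 0,"ty": -33,"tz": 3,"drx": -0.072}
    - {"aperture": 0,"ty": -39,"tz": 4,"drx": -0.086}

```text
time: 6.27
tool_pos: [528.2, 383.2, 249.2]
ee_rot: [[-0.674, 0.646, 0.358], [0.739, 0.589, 0.327], [0.001, 0.485, -0.874]]
contact_force: [-0.3, -0.1, -0.3]
finger_gap: -0.1
gripper_force: 0.4
```

```bash
python3 s.py .97 1.064 0
```

```text
6.2667 F [-0.3 -0.1 -0.3] [ 1.1    2.2    2.1   -0.     0.003 -0.007]
```

Call:
pendant:
  ticks:
    - {"aperture": 0,"ty": -5,"tz": 1,"drx": -0.014}
    - {"aperture": 0,"ty": -10,"tz": 2,"drx": -0.029}
    - {"aperture": 0,"ty": -15,"tz": 3,"drx": -0.043}
    - {"aperture": 0,"ty": -21,"tz": 5,"drx": -0.057}
    - {"aperture": 0,"tx": 1,"ty": -27,"tz": 7,"drx": -0.072}
    - {"aperture": 0,"tx": 1,"ty": -33,"tz": 8,"drx": -0.086}
    - {"aperture": 0,"tx": 1,"ty": -39,"tz": 10,"drx": -0.1}
    - {"aperture": 0,"tx": 1,"ty": -45,"tz": 12,"drx": -0.115}

```text
time: 6.93
tool_pos: [502.7, 361.3, 216.9]
ee_rot: [[-0.674, 0.601, 0.43], [0.739, 0.548, 0.393], [0.0, 0.582, -0.813]]
contact_force: [-0.7, -0.0, -1.6]
finger_gap: 0.2
gripper_force: 0.5
```

```bash
python3 s.py .73 .949 0; python3 v.py c4
```

```text
6.9333 F [-0.7 -0.  -1.6] [-0.3    0.1    2.    -0.     0.004 -0.006]
```

View pics/c4.png

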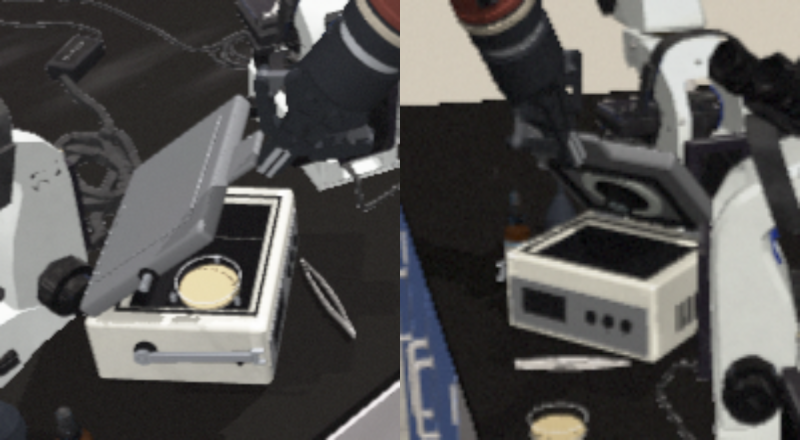

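The lid rests on the finger at about 0.73 rad, with the lip at (255,145) in the left half, and it's following the arc. I continue lowering.

Call:
pendant:
  ticks:
    - {"aperture": 0,"ty": -6,"tz": 2,"drx": -0.014}
    - {"aperture": 0,"ty": -12,"tz": 4,"drx": -0.029}
    - {"aperture": 0,"ty": -17.5,"tz": 6.5,"drx": -0.043}
    - {"aperture": 0,"ty": -23,"tz": 9,"drx": -0.057}
    - {"aperture": 0,"ty": -28.5,"tz": 11.5,"drx": -0.072}
    - {"aperture": 0,"ty": -34,"tz": 14.5,"drx": -0.086}
    - {"aperture": 0,"ty": -39.5,"tz": 17.5,"drx": -0.1}
    - {"aperture": 0,"ty": -45,"tz": 20.5,"drx": -0.115}

```text
time: 7.7
tool_pos: [485.2, 345.2, 174.6]
ee_rot: [[-0.674, 0.547, 0.496], [0.739, 0.499, 0.453], [0.0, 0.672, -0.741]]
contact_force: [-1.7, -1.0, -0.7]
finger_gap: -0.2
gripper_force: 1.0
```

```bash
python3 s.py .49 .834 0
```

```text
7.7 F [-1.7 -1.  -0.7] [-0.3   -1.    -1.1   -0.     0.005 -0.006]
```

Call:
pendant:
  ticks:
    - {"aperture": 0,"ty": -5.5,"tz": 2.5,"drx": -0.014}
    - {"aperture": 0,"ty": -11,"tz": 5,"drx": -0.029}
    - {"aperture": 0,"ty": -16.5,"tz": 7.5,"drx": -0.043}
    - {"aperture": 0,"ty": -22,"tz": 10.5,"drx": -0.057}
    - {"aperture": 0,"ty": -27,"tz": 13.5,"drx": -0.072}
    - {"aperture": 0,"ty": -32,"tz": 16.5,"drx": -0.086}
    - {"aperture": 0,"ty": -36,"tz": 19,"drx": -0.1}
    - {"aperture": 0,"ty": -39,"tz": 21,"drx": -0.115}

```text
time: 8.37
tool_pos: [474.2, 335.2, 132.5]
ee_rot: [[-0.674, 0.487, 0.555], [0.739, 0.444, 0.507], [0.0, 0.752, -0.659]]
contact_force: [-1.3, -1.8, -1.3]
finger_gap: 0.0
gripper_force: 1.1
```

```bash
python3 s.py .25 .72 0; python3 v.py c5
```

```text
8.3667 F [-1.3 -1.8 -1.3] [-0.4   -4.7    0.3    0.     0.005 -0.005]
```

View pics/c5.png

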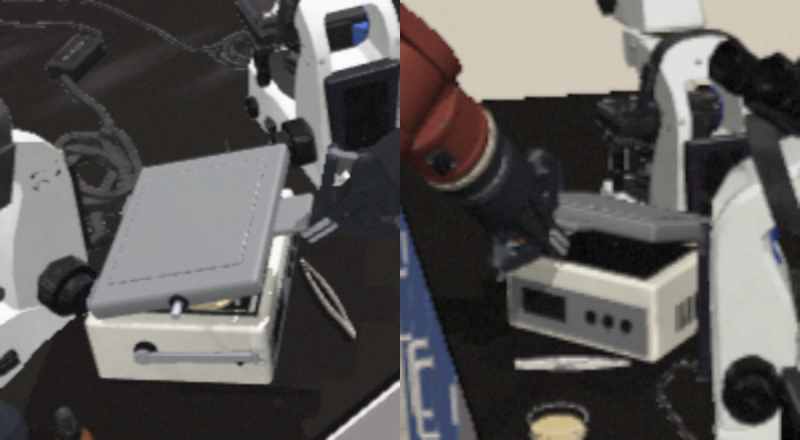

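Call:
pendant:
  ticks:
    - {"aperture": 0,"ty": -3.5,"tz": 2,"drx": -0.01}
    - {"aperture": 0,"ty": -7,"tz": 4,"drx": -0.02}
    - {"aperture": 0,"ty": -10.5,"tz": 6.5,"drx": -0.03}
    - {"aperture": 0,"ty": -14,"tz": 8.5,"drx": -0.04}
    - {"aperture": 0,"ty": -17.5,"tz": 11,"drx": -0.05}
    - {"aperture": 0,"ty": -21,"tz": 13.5,"drx": -0.06}
    - {"aperture": 0,"ty": -24,"tz": 15.5,"drx": -0.06}
    - {"aperture": 0,"ty": -27,"tz": 17.5,"drx": -0.06}

```text
time: 9.13
tool_pos: [471.1, 332.2, 100.6]
ee_rot: [[-0.674, 0.454, 0.583], [0.739, 0.413, 0.532], [0.001, 0.79, -0.614]]
contact_force: [-2.4, -3.0, -0.8]
finger_gap: 0.4
gripper_force: 1.7
```

```bash
python3 s.py 0 .66 0
```

```text
9.1333 F [-2.4 -3.  -0.8] [-5.00e-01 -1.99e+01  1.03e+01 -1.00e-03  6.00e-03 -5.00e-03]
```

Call:
pendant:
  ticks:
    - {"aperture": 0,"ty": -2.5,"tz": 1.5}
    - {"aperture": 0,"ty": -5,"tz": 3}
    - {"aperture": 0,"ty": -7.5,"tz": 4.5}
    - {"aperture": 0,"ty": -10,"tz": 6}
    - {"aperture": 0,"ty": -12.5,"tz": 7.5}
    - {"aperture": 0,"ty": -15,"tz": 9}
    - {"aperture": 0,"ty": -17,"tz": 10}
    - {"aperture": 0,"ty": -19,"tz": 11}

```text
time: 9.8
tool_pos: [469.1, 330.4, 79.2]
ee_rot: [[-0.674, 0.452, 0.584], [0.739, 0.413, 0.533], [0.0, 0.791, -0.612]]
contact_force: [-0.4, 0.9, -0.1]
finger_gap: -0.2
gripper_force: 0.0
```

```bash
python3 s.py 0 .66 0
```

```text
9.8 F [-0.4  0.9 -0.1] [-4.0e-01 -1.4e+00 -7.0e-01  1.0e-03  5.0e-03 -4.0e-03]
```

Call:
pendant:
  ticks:
    - {"aperture": 0,"ty": -1.5,"tz": 1}
    - {"aperture": 0,"ty": -3,"tz": 1.5}
    - {"aperture": 0,"ty": -4.5,"tz": 2}
    - {"aperture": 0,"ty": -6,"tz": 2}
    - {"aperture": 0,"ty": -8,"tz": 2}
    - {"aperture": 0,"ty": -10,"tz": 2}

```text
time: 10.3
tool_pos: [465.4, 327.2, 70.1]
ee_rot: [[-0.674, 0.453, 0.584], [0.739, 0.413, 0.533], [0.0, 0.79, -0.613]]
contact_force: [-0.4, 0.0, 0.2]
finger_gap: 0.4
gripper_force: 0.0
```

```bash
python3 s.py 0 .66 0;python3 v.py c6
```

```text
10.3 F [-0.4  0.   0.2] [-5.0e-01  8.8e+00 -2.4e+00  1.0e-03  6.0e-03 -5.0e-03]
```

View pics/c6.png

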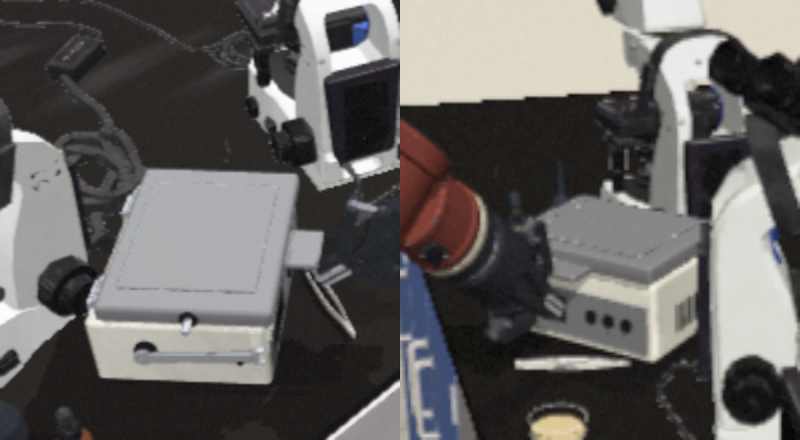

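The lid is flat and shut, and the finger is free below the lip. I withdraw along the tool axis and check.

Call:
pendant:
  ticks:
    - {"aperture": 0,"ty": -8,"tz": -20}
    - {"aperture": 0,"ty": -10,"tz": -50}
    - {"aperture": 0,"ty": -10,"tz": -90}
    - {"aperture": 0,"ty": -10,"tz": -130}
    - {"aperture": 0,"ty": -10,"tz": -140}
    - {"aperture": 0,"ty": -10,"tz": -140}
    - {"aperture": 0,"ty": -10,"tz": -140}

```text
time: 10.98
tool_pos: [403.0, 249.9, 173.6]
ee_rot: [[-0.684, 0.471, 0.557], [0.73, 0.432, 0.53], [0.009, 0.769, -0.639]]
contact_force: [0.3, 0.7, 0.8]
finger_gap: -0.1
gripper_force: 0.0
```

Run:
```python
from h import *
im,W=cloud("scene");c=load();u=np.array([np.cos(c["yaw"]),np.sin(c["yaw"])]);l=np.array([-u[1],u[0]])
q=W[...,:2]-[c["x"],c["y"]];X=q@u;Y=q@l;Z=W[...,2]
m=(abs(X)<75)&(abs(Y)<80)&(Z>70)&(Z<180)
k=np.polyfit(X[m],Z[m],1);print("lid slope",k.round(3),m.sum())
for t in["marker","tweezers","slide_carton","spare_dish","tissue","timer"]:
    for r in look_for("scene",t)[:1]:print(t,round(r["xy"][0]*640),round(r["xy"][1]*480),round(r["score"],2))
print(readout.get_obs()["contact_force"])
```

```text
lid slope [-5.00000e-03  1.11366e+02] 4275
marker 391 258 0.63
tweezers 269 338 0.47
slide_carton 353 287 0.48
spare_dish 322 308 0.78
tissue 420 244 0.63
timer 449 226 0.39
[1.50173304 0.44068552 0.85075442]
```

The lid is flat: its slope is -0.005 and its top is at 111 mm. The hand is clear and the arm never went near the bystanders, so I'm handing in.

```bash
python3 -c "
from workcell import env
print(env.close_job())"
```

```text
the job is handed in; nothing more can be done
None
```

I pushed the lid back until the stay folded, lowered it on the finger until it was fully shut, and handed the job in at about 11 s with the hand clear; the hand-in returned no verdict.

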